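# Open the child-safe battery box by its concealed catch

## Task

The motion sensor needs fresh cells, and they are kept in the flat, handleless child-safe box on the worktop. With closed fingertips feel along the box's plain front deck for the hidden flush catch pad, press it right down so that the lid springs up part way, then push the lid back until it stands open by itself and leave everything. Only touch, press and push: do not pick up or shove the box, and leave the other things on the worktop where they are.

Things in the scene. Friction and masses are not known exactly. Their poses are not given: they have to be found in the camera images.
- battery_box: White plastic box, loose on four rubber feet, about 1.4 kg, 200 mm deep (x) x 336 wide (y) x 72 high; origin at the centre of its underside, x towards its back (away from the robot), y to its left, z up. Its shut top is one flat face at z = 72 mm: the front 71 mm (x -100 to -29) is the rigid catch deck, the rest (x -27 to 97) the lid.
- deck (a point): Middle of the deck's top face, at (-64, 0, 72) mm of the box, same axes. The hidden catch pad lies on the line through it along y, its centre anywhere from 45 mm right to 45 mm left, different each time: no pose is given, feel for the place that yields. The pad is white, 37 mm (x) x 47 mm (y), 2 mm below the deck in a close-fitting 38 x 48 mm opening; fingers must be shut to fit in.
- pad (a joint): The catch pad's downward travel in m: 0 at rest, 0.006 right down (fingertips 8 mm below the deck's face). It springs back up when let go; it starts to yield at about 2.5 N and takes about 7 N right down. At about 0.004 the bolt lets go of the lid.
- lid (a joint): Opening angle of the lid in rad: 0 shut and latched, 1.57 upright, 1.95 at its stop, leaning back. When the catch is pressed a spring lifts it, damped, within about a second to about 1.1 rad, its front edge then some 180 mm above the worktop. Past about 1.7 rad it falls back to its stop by its own weight.
- lid_axis (a point): Middle of the lid's hinge line (along y), at (98, 0, 66) mm of the box. The lid is a white plate 6 mm thick, 0.2 kg, reaching 125 mm forward from here when shut, 336 mm wide, with a 14 mm tongue under its front edge; upright, its edge is 192 mm above the worktop. A fingertip at the raised edge, following its arc, pushes it back with 1 to 2 N.
- door_sensor: Cream rounded motion sensor, 35 x 88 x 46 mm, loose, to the left of the box; origin at the centre of its underside. Leave alone.
- spent_cell: Small round battery cell lying on its side, 15 mm thick, 50 mm long along its y, loose, left of the box; origin under its middle. Leave alone.
- teaspoon: Steel teaspoon 130 x 27 x 11 mm, loose, behind the box; origin under its middle. Leave alone.
- spice_b: Spice jar with black lid, 41 mm across, 105 mm high, loose, standing right of the box; origin at the centre of its underside. Leave alone.
- egg_timer: Round egg timer, 56 mm across and high, loose, behind the box; origin at the centre of its underside. Leave alone.

How it is judged:
On the way, in this order (a step that is already met when the one before it is completed fails the run):
1. the hidden catch pad is pressed down with the fingers (value of joint pad above 0.003 m and contact force between the fingers and battery_box above 1 N).
2. the lid has sprung up part way (value of joint lid above 0.45 rad).
3. the lid is pushed back past upright (value of joint lid above 1.7 rad), for 0.1 s.
At the end, for the whole second after the job is handed in: The lid stands open by itself past upright (beyond 1.75 rad) and at rest, the catch pad has sprung back up, and the box stands flat within 40 mm of where it was; the five loose things round it are within 25 mm of where they were (value of joint lid above 1.75 rad and velocity of joint lid below 0.1 rad/s and value of joint pad below 0.0015 m and distance of battery_box from where it was at the start of the episode below 0.04 m and angle between battery_box's own z axis and vertical below 0.05 rad and linear speed of battery_box below 0.02 m/s and distance of each of door_sensor, spent_cell, teaspoon, spice_b, egg_timer from where it was at the start of the episode below 0.025 m); the robot touches nothing.
It fails at once if the box is picked up, tipped or shoved more than 40 mm (height (world z) of battery_box above 0.015 m or angle between battery_box's own z axis and vertical above 0.12 rad or distance of battery_box from where it was at the start of the episode above 0.04 m).
It fails at once if another thing is picked up or moved more than 25 mm (distance of any of door_sensor, spent_cell, teaspoon, spice_b, egg_timer from where it was at the start of the episode above 0.025 m).
It also fails if it takes over 45 s, if anything falls off the work surface, if the arm or the gripper's body presses on something with over 40 N, if the wrist force passes 120 N, or if a joint passes its speed limit or range.

## Robot

A 6-joint arm with a two-finger parallel gripper is mounted at the origin on a cart in front of the work surface, level with it; the furniture and walls round the work are solid. World frame = base frame: x ahead of the robot, y to its left, z up, the work surface at z = 0. Lengths are in m, angles in rad, forces in N, time in s.
With the tool pointing down it reaches from about 0.375 to 0.925 m from the base axis. Payload 5.7 kg.
Tool frame: the origin (TCP) lies between the finger pads; the fingertips stand 22 mm ahead of it and the grasp point (between the pads) lies 3 mm ahead of it; z points along the fingers, y is the direction in which the jaws open and shut (so a half turn about z gives the same grasp; the last joint's range is limited). The gripper opens to 85 mm and grips with 20 to 120 N. Pads are 22 mm wide; open, the fingers measure 114 mm over their backs; the gripper's body (76 mm by 85 mm) begins 54 mm behind the grasp point. The pads swing forward as they close: fully open they stand 13 mm farther back than shut.
Start: joints at [1.089, 0.359, 1.51, -0, 1.272, -0.115], TCP at [0.215, 0.56, 0.253] pointing down, gripper open.
Joint ranges: [-2.97, 2.97], [-1.01, 2.36], [0.21, 2.38], [-0.96, 4.11], [0.2, 2.71], [-2.98, 2.98]. Speed limits (rad/s): [2.39, 2.39, 3.14, 3.14, 3.14, 3.14].

## Interface

Orientations are given as a unit quaternion [x, y, z, w].
In Python, from bench import manip, optics gives the robot as it stands.
- The arm moves only by the tool apply_moves, never from a script. Its argument "rows" is a list of rows, each a list of 6 numbers: the shift along the world's x, y, z in cm, then the turn, a rotation vector about the world's x, y, z in degrees. A call has 1 to 12 rows; each row shifts and turns the commanded pose from where the row before left it; what a row does not reach is not made up. A row lasts 1/8 s, in which the tool goes at most 62.5 mm and 10.7 degrees, less where a joint would pass 70% of its speed; a pose out of reach is approached as far as the arm can. A call with a gripper value outside its range is refused whole. "jaw" is the gripper command: -1 is shut, 1 is fully open, values between are in proportion, set as the call begins (left out, the last holds). The fingers move at their own pace and stop on an object; the grip force is fixed at half the most. Time passes only in rows, so rows that do not move let the fingers close. It gives the time, the measured TCP pose, the force and the opening at its end, in the units of the state.
- manip.get_obs(): the state, without advancing time (a new reading comes with each control period).
- optics.grab_frame(name): name is "scene" or "side" or "wrist"; returns a dict with "img" (400x640x3 uint8, red, green, blue), "vfov" (degrees; the focal length in pixels is half the picture's height over the tangent of half this angle, whatever the lens; pixels are square), "cx", "cy" (the principal point, pixels), "world_from_camera" (4x4, takes a point from camera to world coordinates). Camera axes: x right, y down, z forward; pixel columns grow to the right and rows downward; lengths in m; the calibration is good to about 2 mm. A picture is of the moment at which its call begins. There is no depth.
- manip.close_job(): hands the job in, once; it reports no verdict.
The state is a dict: "clock": time; "joint_pos": joint angles; "joint_velocities": joint speeds; "joint_efforts": joint torques, N m; "tool_pos": TCP position; "eef_rot": TCP orientation; "ft_force": force on the tool from outside, world axes, zero at the start; "torque": the same for the moment, N m; "width": finger opening in m.
Only numpy, scipy, OpenCV 4.12 (cv2) and the standard library are available. Lean on these libraries where they do the work, as an engineer would, in place of code of your own. Each camera call takes 0.05 s, during which the arm holds its last target.

## Working session

There is one attempt and no reset: what is moved stays moved. The work goes in short steps, Python scripts to look and compute and a tool call to move; the robot and the scene stay as the last step left them, time stands still between calls to the robot, and variables do not carry over. Pictures are saved under pics/ and viewed, and the job is handed in when it is done.

Besides the shell and the picture viewer there is one more tool, called after "Emit:" as name([rows], argument=value, ...), one row to a line, values as JSON. apply_moves: Moves the arm, as the interface text tells. Its arguments: {"type":"object","properties":{"rows":{"type":"array","items":{"type":"array","items":{"type":"number"}}},"jaw":{"type":"number"}},"required":["rows"]}

```bash
mkdir -p pics; python3 - <<'E'
from bench import manip, optics
import cv2
o=manip.get_obs()
for k in o: print(k,o[k])
for n in ["scene","side","wrist"]:
    f=optics.grab_frame(n); cv2.imwrite(f"pics/{n}0.png",f["img"][:,:,::-1])
    print(n,f["vfov"],f["cx"],f["cy"],f["world_from_camera"])
E
```

```text
clock 0.0
joint_pos [ 1.08888774e+00  3.59506795e-01  1.51143399e+00  1.41521282e-05
  1.27247313e+00 -1.15092404e-01]
joint_velocities [ 0.00011405  0.0004704  -0.00037734 -0.00118946 -0.00135171  0.00076286]
joint_efforts [ 1.66601796e-03 -5.27651203e+01 -2.78621811e+01 -3.54383769e-05
  1.33452044e-02 -4.09177034e-06]
tool_pos [0.21489184 0.55952333 0.25245187]
eef_rot [ 1.82383530e-01  9.83227043e-01 -8.68370287e-04 -2.74266808e-04]
ft_force [0.19193605 0.06360919 0.12153506]
torque [-0.01273083 -0.01466047  0.03157562]
width 0.0857652268901318
scene 56.22224364018978 321.6103885572062 203.3310692918184 [[-0.56650447 -0.37385806  0.73437241 -0.024018  ]
 [-0.82402206  0.24859909 -0.50910328  0.38655376]
 [ 0.00776805 -0.89354834 -0.44889978  0.47225118]
 [ 0.          0.          0.          1.        ]]
side 42.26905772751937 313.0653534789824 194.00628941656066 [[-0.92727743 -0.25635515  0.27283438  0.29862979]
 [-0.37408326  0.60570341 -0.70227139  0.75933884]
 [ 0.01477418 -0.75326318 -0.65755327  0.81328999]
 [ 0.          0.          0.          1.        ]]
wrist 61.762056887177714 318.26639099740123 197.65922750644137 [[ 0.35942695  0.89880803  0.25091114  0.15146506]
 [ 0.93317235 -0.3458221  -0.09796143  0.58423811]
 [-0.0012779   0.26935331 -0.96304058  0.37273953]
 [ 0.          0.          0.          1.        ]]
```

View pics/scene0.png

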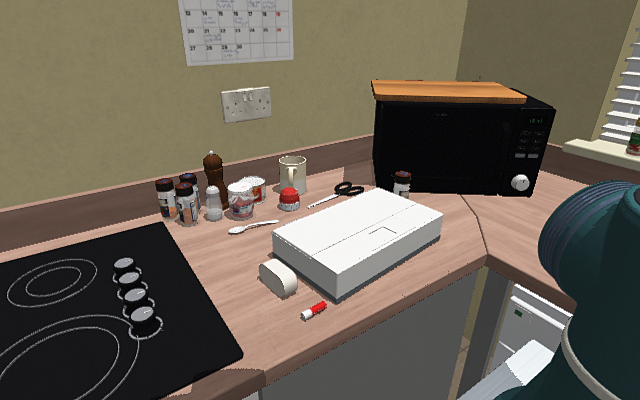

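View pics/side0.png

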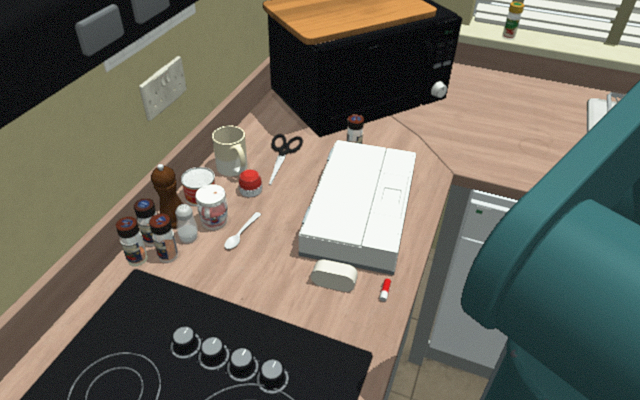

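View pics/wrist0.png

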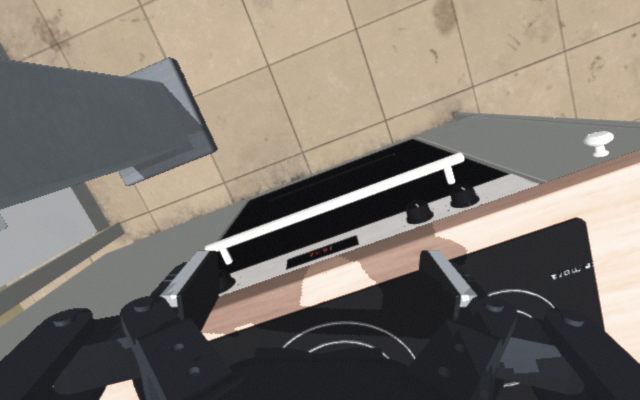

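The box is at about (355,240) in scene and (360,205) in side. A faint pad outline shows near (383,231) and (392,195). I'll enlarge both.

```bash
python3 - <<'E'
import cv2
a=cv2.imread("pics/scene0.png")[175:310,255:455]; cv2.imwrite("pics/s_c.png",cv2.resize(a,None,fx=4,fy=4,interpolation=cv2.INTER_CUBIC))
a=cv2.imread("pics/side0.png")[130:280,285:435]; cv2.imwrite("pics/d_c.png",cv2.resize(a,None,fx=4,fy=4,interpolation=cv2.INTER_CUBIC))
E
```

```text
(no output)
```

View pics/s_c.png

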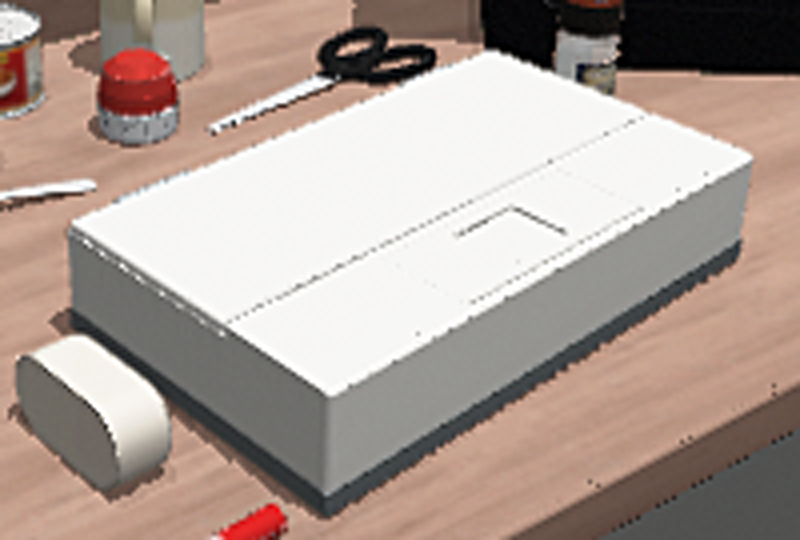

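View pics/d_c.png

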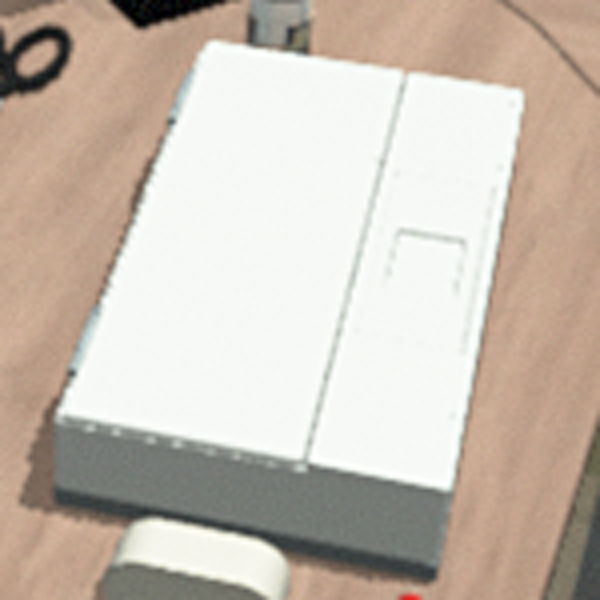

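```bash
cat > h.py <<'E'
import numpy as np
K={'scene':(56.22224364018978,321.6103885572062,203.3310692918184,np.array([[-0.56650447,-0.37385806,0.73437241,-0.024018],[-0.82402206,0.24859909,-0.50910328,0.38655376],[0.00776805,-0.89354834,-0.44889978,0.47225118]])),
'side':(42.26905772751937,313.0653534789824,194.00628941656066,np.array([[-0.92727743,-0.25635515,0.27283438,0.29862979],[-0.37408326,0.60570341,-0.70227139,0.75933884],[0.01477418,-0.75326318,-0.65755327,0.81328999]]))}
def ray(c,uv):
    v,cx,cy,T=K[c]; f=200/np.tan(np.radians(v/2))
    d=T[:,:3]@np.array([(uv[0]-cx)/f,(uv[1]-cy)/f,1]); return T[:,3],d/np.linalg.norm(d)
def plane(c,uv,z):
    o,d=ray(c,uv); return o+d*(z-o[2])/d[2]
def tri(a,b):
    o1,d1=ray('scene',a);o2,d2=ray('side',b)
    s=np.linalg.lstsq(np.c_[d1,-d2],o2-o1,rcond=None)[0]
    p,q=o1+s[0]*d1,o2+s[1]*d2; return (p+q)/2,np.linalg.norm(p-q)
E
python3 - <<'E'
from h import *
np.set_printoptions(precision=4,suppress=True)
S=lambda u,v:(255+u/4,175+v/4)
D=lambda u,v:(285+u/4,130+v/4)
P={'FL':((330,397),(452,490)),'BL':((72,228),(58,418)),'FR':((752,158),(523,92)),'BR':((490,52),(210,42)),'seamL':((228,322),(307,467)),'seamR':((645,118),(405,73)),'padBR':((512,207),(400,231)),'padFR':((566,233),(466,239))}
for k,(a,b) in P.items():
    print(k,*tri(S(*a),D(*b)),plane('scene',S(*a),.072)[:2],plane('side',D(*b),.072)[:2])
print('padBL',plane('scene',S(457,235),.07))
E
```

```text
FL [0.3902 0.0643 0.0724] 0.0010118034303665381 [0.3903 0.0646] [0.3904 0.0632]
BL [0.5879 0.0859 0.0651] 0.00037657384697555854 [0.5777 0.0907] [0.5851 0.0923]
FR [ 0.4348 -0.2682  0.0706] 0.002080927732688288 [ 0.4325 -0.264 ] [ 0.4346 -0.268 ]
BR [ 0.6259 -0.2419  0.0713] 0.002167486331967674 [ 0.6235 -0.2387] [ 0.6258 -0.2427]
seamL [0.4605 0.0728 0.0718] 0.004321804573602075 [0.4622 0.0702] [0.4599 0.0759]
seamR [ 0.506  -0.2587  0.0696] 0.00396895919700561 [ 0.5011 -0.2512] [ 0.5055 -0.2588]
padBR [ 0.4671 -0.1132  0.0724] 0.0005920139784689136 [ 0.4673 -0.1132] [ 0.4672 -0.1141]
padFR [ 0.4313 -0.118   0.0736] 0.0023851714417663333 [ 0.4321 -0.1181] [ 0.4317 -0.1218]
padBL [ 0.4643 -0.0723  0.07  ]
```

Box fits: front edge 335.5 mm long, top at z of about 72 mm, yaw about +7.6°, deck point about (0.448,-0.097). The visible recess corner puts the pad centre near (0.445,-0.092). Next I move above it, fingers shut, tool turned to the box's yaw.

Emit:
apply_moves([
  [2.9,-4.4,0,0,0,4.1],
  [2.9,-4.4,0,0,0,4.1],
  [2.9,-4.4,0,0,0,4.1],
  [2.9,-4.4,0,0,0,4.1],
  [2.9,-4.4,0,0,0,4.1],
  [2.9,-4.4,0,0,0,4.1],
  [2.9,-4.4,0,0,0,4.0],
], jaw=-1)

```text
clock: 1.02
tool_pos: [0.4188, 0.2505, 0.2532]
eef_rot: [-0.067, 0.998, -0.0, -0.0]
ft_force: [-0.5, 0.7, -0.4]
width: -0.0003
```

Emit:
apply_moves([
  [0.4,-4.9,0,0,0,0],
  [0.4,-4.9,0,0,0,0],
  [0.4,-4.9,0,0,0,0],
  [0.4,-4.9,0,0,0,0],
  [0.4,-4.9,0,0,0,0],
  [0.4,-4.9,0,0,0,0],
  [0.3,-4.9,0,0,0,0],
  [0,0,0,0,0,0],
  [0,0,0,0,0,0],
])

```text
clock: 2.15
tool_pos: [0.4447, -0.0905, 0.253]
eef_rot: [-0.066, 0.998, 0.0, -0.0]
ft_force: [-0.4, 0.1, -0.1]
width: 0.0002
```

```bash
python3 - <<'E'
from bench import manip, optics
import cv2
o=manip.get_obs()
for k in ["clock","joint_pos","tool_pos","eef_rot","ft_force","width"]: print(k,o[k])
for n in ["wrist"]:
    f=optics.grab_frame(n); cv2.imwrite(f"pics/{n}1.png",f["img"][:,:,::-1])
    print(n,f["vfov"],f["cx"],f["cy"],f["world_from_camera"])
E
```

```text
clock 2.15
joint_pos [-3.53580974e-01  1.47073369e-01  1.81009522e+00  5.03051858e-04
  1.18554192e+00 -2.05592718e+00]
tool_pos [ 0.44468454 -0.09051192  0.25298033]
eef_rot [-6.56330603e-02  9.97843642e-01  4.40423923e-04 -4.15610025e-04]
ft_force [-0.39726412  0.09820914 -0.07025924]
width 0.0002471802244497581
wrist 61.762056887177714 318.26639099740123 197.65922750644137 [[-0.13014754  0.95500424  0.26651176  0.37732357]
 [ 0.9914941   0.1250782   0.03598458 -0.09945428]
 [ 0.00103061  0.26892815 -0.96315969  0.37323222]
 [ 0.          0.          0.          1.        ]]
```

View pics/wrist1.png

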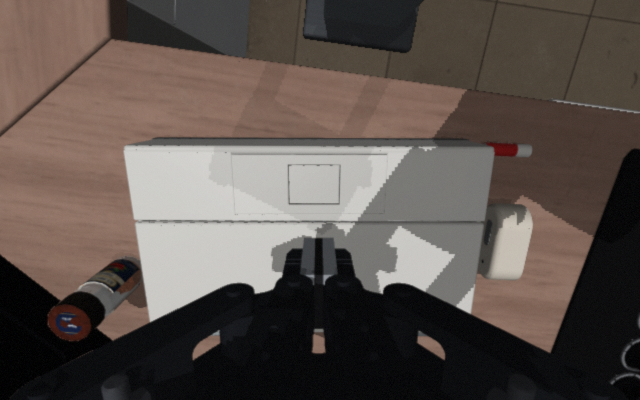

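The wrist view shows the recess plainly, corners at (288,164) and (340,204), centre (314,184). Converting that to a world position.

```bash
python3 - <<'E'
import numpy as np
T=np.array([[-0.13014754,0.95500424,0.26651176,0.37732357],[0.9914941,0.1250782,0.03598458,-0.09945428],[0.00103061,0.26892815,-0.96315969,0.37323222]])
f=200/np.tan(np.radians(61.762056887177714/2))
R=lambda u,v:T[:,:3]@np.array([(u-318.266)/f,(v-197.659)/f,1])
for uv in [(288,164),(340,164),(288,204),(340,204),(314,184),(126,147),(491,147),(310,184)]:
    d=R(*uv); print(uv,(T[:,3]+d*(.072-T[2,3])/d[2]).round(4))
p=T[:,:3].T@(np.array([.4447,-.0905,.231])-T[:,3]); print(p[:2]/p[2]*f+[318.3,197.7])
E
```

```text
(288, 164) [ 0.4327 -0.1196  0.072 ]
(340, 164) [ 0.4266 -0.0727  0.072 ]
(288, 204) [ 0.4705 -0.1156  0.072 ]
(340, 204) [ 0.4642 -0.0671  0.072 ]
(314, 184) [ 0.4482 -0.0938  0.072 ]
(126, 147) [ 0.4363 -0.2653  0.072 ]
(491, 147) [0.3937 0.0594 0.072 ]
(310, 184) [ 0.4487 -0.0975  0.072 ]
[318.21956158 256.31529523]
```

Centre from the wrist view is (0.448,-0.094) and from the fixed cameras (0.445,-0.092). They agree within about 3 mm and the fit has about 8 mm of room. I'll descend to just above it.

Emit:
apply_moves([
  [0.2,-0.2,-4,0,0,0],
  [0,0,-4,0,0,0],
  [0,0,-4,0,0,0],
  [0,0,-2.5,0,0,0],
  [0,0,-0.5,0,0,0],
  [0,0,0,0,0,0],
  [0,0,0,0,0,0],
])

```text
clock: 3.08
tool_pos: [0.4481, -0.0929, 0.1043]
eef_rot: [-0.066, 0.998, -0.0, 0.001]
ft_force: [0.4, 0.7, -0.8]
width: 0.0
```

Emit:
apply_moves([
  [0,0,-0.2,0,0,0],
  [0,0,-0.2,0,0,0],
  [0,0,-0.2,0,0,0],
  [0,0,-0.2,0,0,0],
  [0,0,0,0,0,0],
])

```text
clock: 3.7
tool_pos: [0.447, -0.0929, 0.0951]
eef_rot: [-0.066, 0.998, 0.0, -0.0]
ft_force: [-0.2, -0.5, 0.6]
width: 0.0
```

Emit:
apply_moves([
  [0,0,-0.1,0,0,0],
  [0,0,-0.1,0,0,0],
  [0,0,-0.1,0,0,0],
  [0,0,0,0,0,0],
  [0,0,0,0,0,0],
])

```text
clock: 4.32
tool_pos: [0.4472, -0.0929, 0.0923]
eef_rot: [-0.066, 0.998, -0.0, 0.0]
ft_force: [-0.3, -0.1, -0.2]
width: -0.0002
```

Emit:
apply_moves([
  [0,0,-0.1,0,0,0],
  [0,0,-0.1,0,0,0],
  [0,0,0,0,0,0],
  [0,0,0,0,0,0],
])

```text
clock: 4.82
tool_pos: [0.4472, -0.093, 0.0903]
eef_rot: [-0.066, 0.998, -0.0, 0.0]
ft_force: [-0.6, -0.2, 4.1]
width: 0.0
```

Fingertips at 68 mm with only 4 N, so it is yielding below the deck. Pressing on.

Emit:
apply_moves([
  [0,0,-0.1,0,0,0],
  [0,0,-0.1,0,0,0],
  [0,0,-0.1,0,0,0],
  [0,0,-0.1,0,0,0],
  [0,0,0,0,0,0],
  [0,0,0,0,0,0],
])

```text
clock: 5.58
tool_pos: [0.4472, -0.093, 0.0864]
eef_rot: [-0.066, 0.998, -0.0, 0.0]
ft_force: [-1.4, 0.7, 5.2]
width: 0.0001
```

```bash
python3 - <<'E'
from bench import manip, optics
import cv2
print(manip.get_obs()["ft_force"])
f=optics.grab_frame("scene"); cv2.imwrite("pics/scene2.png",f["img"][:,:,::-1])
E
```

```text
[-1.39290563  0.71860731  5.23505632]
```

View pics/scene2.png

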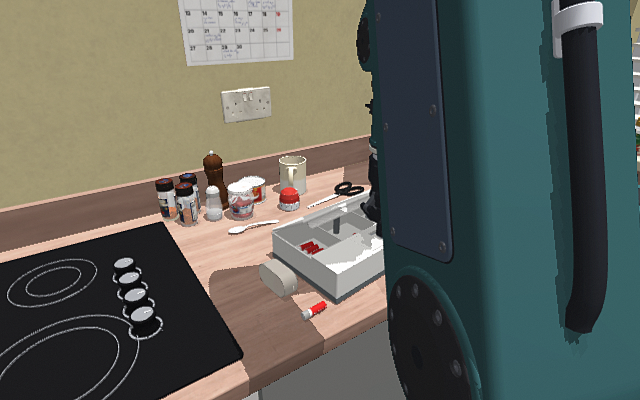

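The lid has sprung (interior compartments visible at (325,240)). Now I withdraw straight up and back toward the robot, so the pad returns.

Emit:
apply_moves([
  [0,0,0.6,0,0,0],
  [0,0,1.0,0,0,0],
  [0,0,1.0,0,0,0],
  [0,0,0,0,0,0],
  [0,0,0,0,0,0],
  [0,0,0,0,0,0],
  [0,0,0,0,0,0],
])

```text
clock: 6.5
tool_pos: [0.4469, -0.0929, 0.112]
eef_rot: [-0.066, 0.998, 0.0, -0.0]
ft_force: [-0.1, 1.5, 0.0]
width: 0.0002
```

```bash
python3 - <<'E'
from bench import manip, optics
import cv2
print(manip.get_obs()["ft_force"])
for n in ["side","wrist"]:
    f=optics.grab_frame(n); cv2.imwrite(f"pics/{n}3.png",f["img"][:,:,::-1])
E
```

```text
[-0.10490051  1.50211207  0.00806516]
```

View pics/side3.png

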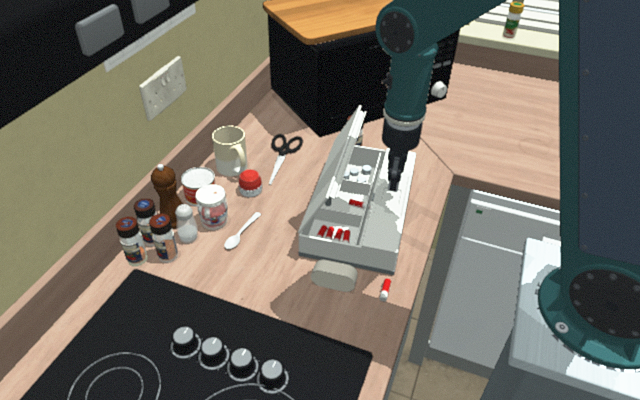

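View pics/wrist3.png

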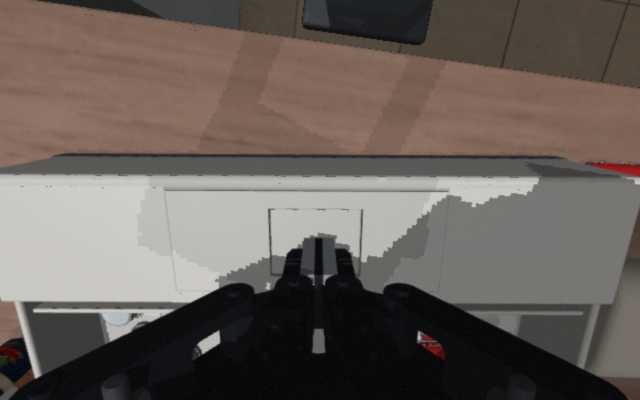

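The pad has sprung back (outline (270,210)–(362,275)), and the lid stands part way with its edge near (360,112) in side. I'll raise the fingertips to about 157 mm and push along the box's x axis (0.99, 0.13), so the finger shaft meets the edge and the gripper body stays above it.

Emit:
apply_moves([
  [0,0,3.5,0,0,0],
  [0,0,3.2,0,0,0],
  [2.0,0.27,0,0,0,0],
  [2.0,0.27,0,0,0,0],
  [2.0,0.27,0,0,0,0],
  [1.0,0.13,0,0,0,0],
  [0,0,0,0,0,0],
])

```text
clock: 7.48
tool_pos: [0.5174, -0.0835, 0.179]
eef_rot: [-0.066, 0.998, -0.0, -0.0]
ft_force: [0.2, 0.1, -0.0]
width: 0.0004
```

Emit:
apply_moves([
  [0.8,0.11,0,0,0,0],
  [0.8,0.11,0,0,0,0],
  [0.8,0.11,0,0,0,0],
  [0.8,0.11,0,0,0,0],
  [0,0,0,0,0,0],
])

```text
clock: 8.1
tool_pos: [0.5502, -0.0791, 0.1793]
eef_rot: [-0.066, 0.998, -0.0, 0.0]
ft_force: [-0.7, 0.6, 0.4]
width: 0.0002
```

```bash
python3 - <<'E'
from bench import manip, optics
import cv2
print(manip.get_obs()["ft_force"])
for n in ["side"]:
    f=optics.grab_frame(n); cv2.imwrite(f"pics/{n}4.png",f["img"][:,:,::-1])
E
```

```text
[-0.6556233   0.55572228  0.41365056]
```

View pics/side4.png

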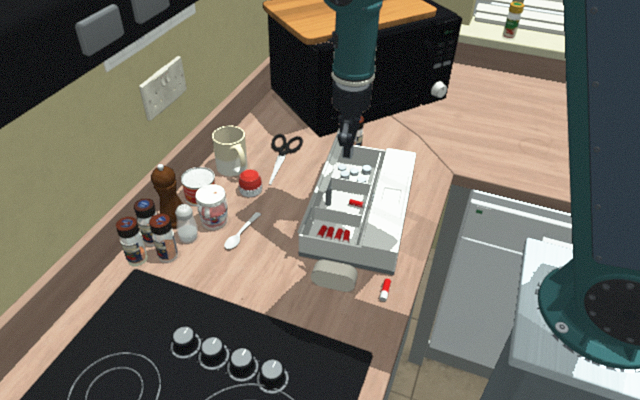

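The finger is at the lid and the box hasn't moved. Pushing on.

Emit:
apply_moves([
  [0.8,0.11,0,0,0,0],
  [0.8,0.11,0,0,0,0],
  [0.8,0.11,0,0,0,0],
  [0.8,0.11,0,0,0,0],
  [0,0,0,0,0,0],
])

```text
clock: 8.78
tool_pos: [0.5821, -0.0747, 0.1793]
eef_rot: [-0.066, 0.998, -0.0, 0.0]
ft_force: [-0.5, -0.6, -0.7]
width: 0.0001
```

```bash
python3 - <<'E'
from bench import manip, optics
import cv2
print(manip.get_obs()["ft_force"])
for n in ["side"]:
    f=optics.grab_frame(n); cv2.imwrite(f"pics/{n}5.png",cv2.resize(f["img"][80:280,240:440,::-1],None,fx=3,fy=3))
E
```

```text
[-0.52948072 -0.59163348 -0.68813942]
```

View pics/side5.png

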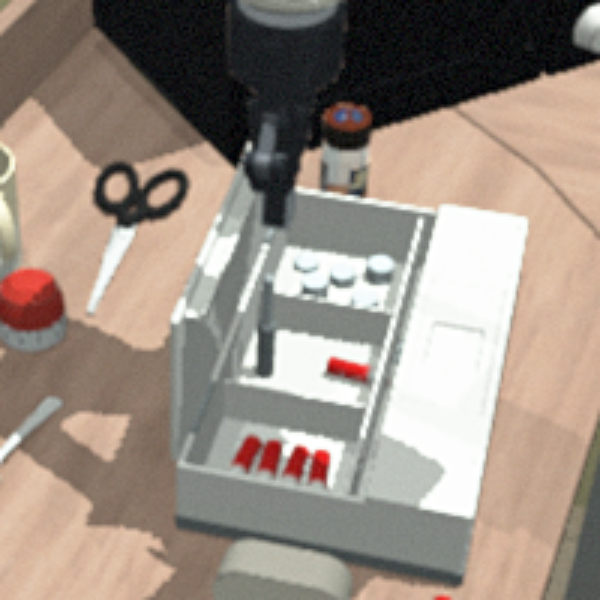

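The lid is about upright (edge at (180,310)–(248,150) in the crop), with the finger on its inner face. A bit further.

Emit:
apply_moves([
  [0.6,0.08,0,0,0,0],
  [0.6,0.08,0,0,0,0],
  [0.6,0.08,0,0,0,0],
  [0.6,0.08,0,0,0,0],
  [0.4,0.05,0,0,0,0],
  [0,0,0,0,0,0],
  [0,0,0,0,0,0],
  [0,0,0,0,0,0],
])

```text
clock: 9.82
tool_pos: [0.6089, -0.0711, 0.1792]
eef_rot: [-0.066, 0.998, -0.0, -0.0]
ft_force: [-0.6, -0.1, -0.5]
width: 0.0001
```

```bash
python3 - <<'E'
from bench import manip, optics
import cv2
print(manip.get_obs()["ft_force"])
for n in ["side"]:
    f=optics.grab_frame(n); cv2.imwrite(f"pics/{n}6.png",cv2.resize(f["img"][80:280,240:440,::-1],None,fx=3,fy=3))
E
```

```text
[-0.58015805 -0.1431259  -0.45539918]
```

View pics/side6.png

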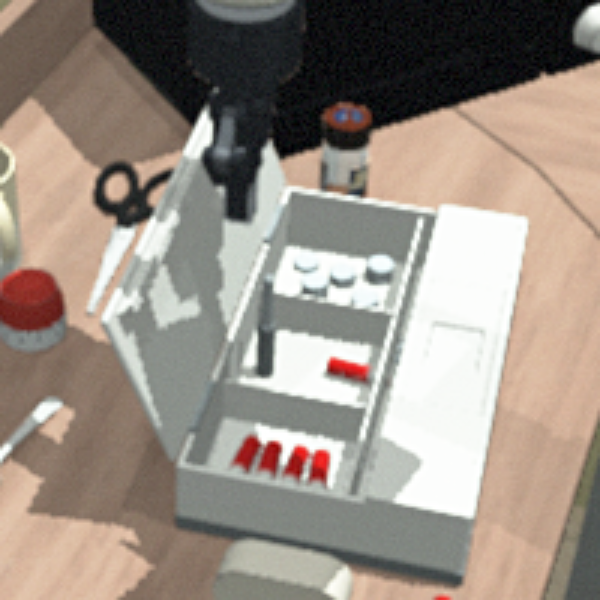

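The lid has fallen back and leans away. Retreating by the same path, then up.

Emit:
apply_moves([
  [-1.0,-0.13,0,0,0,0],
  [-2.0,-0.27,0,0,0,0],
  [-3.0,-0.4,0,0,0,0],
  [-3.0,-0.4,1,0,0,0],
  [-3.0,-0.4,2,0,0,0],
  [-3.0,0,3,0,0,0],
  [0,0,4,0,0,0],
  [0,4,0,0,0,0],
  [0,5,0,0,0,0],
  [0,5,0,0,0,0],
  [0,0,0,0,0,0],
  [0,0,0,0,0,0],
])

```text
clock: 11.38
tool_pos: [0.4586, 0.0526, 0.2792]
eef_rot: [-0.067, 0.998, -0.0, -0.0]
ft_force: [-0.1, -0.4, 0.9]
width: -0.0004
```

Emit:
apply_moves([
  [0,5,0,0,0,0],
  [0,5,0,0,0,0],
  [0,5,0,0,0,0],
  [0,5,0,0,0,0],
  [0,5,0,0,0,0],
  [0,0,0,0,0,0],
  [0,0,0,0,0,0],
])

```text
clock: 12.25
tool_pos: [0.4595, 0.3014, 0.2789]
eef_rot: [-0.066, 0.998, -0.001, -0.0]
ft_force: [-0.5, -0.5, 0.2]
width: -0.0
```

```bash
python3 - <<'E'
from bench import manip, optics
import cv2
print(manip.get_obs()["ft_force"])
for n in ["side","scene"]:
    f=optics.grab_frame(n); cv2.imwrite(f"pics/{n}7.png",f["img"][:,:,::-1])
a=cv2.imread("pics/scene7.png")[135:310,255:455]; cv2.imwrite("pics/s_c7.png",cv2.resize(a,None,fx=3,fy=3))
E
```

```text
[-0.54792316 -0.51000567  0.23576852]
```

View pics/side7.png

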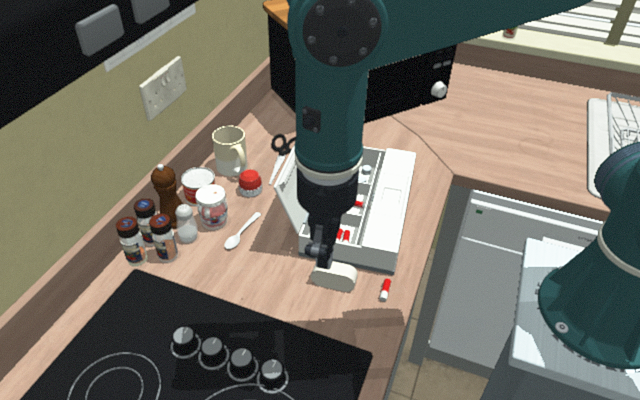

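View pics/scene7.png

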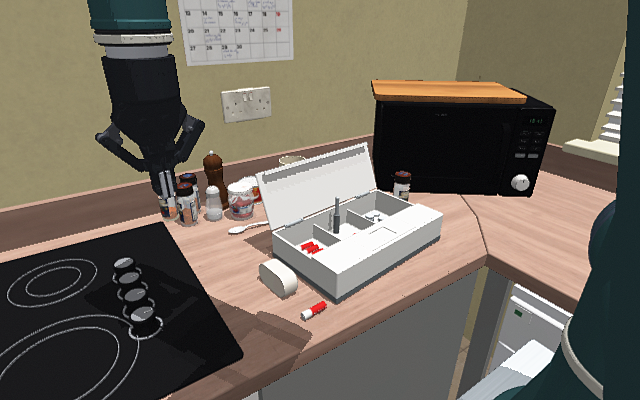

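Arm is clear and the lid leans back on its own. Checking its angle and the box's position.

```bash
python3 - <<'E'
import cv2
a=cv2.imread("pics/scene7.png")[135:310,250:450]; cv2.imwrite("pics/s_c8.png",cv2.resize(a,None,fx=4,fy=4,interpolation=cv2.INTER_CUBIC))
a=cv2.imread("pics/side7.png")[130:280,255:435]; cv2.imwrite("pics/d_c8.png",cv2.resize(a,None,fx=4,fy=4,interpolation=cv2.INTER_CUBIC))
E
```

```text
(no output)
```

View pics/s_c8.png

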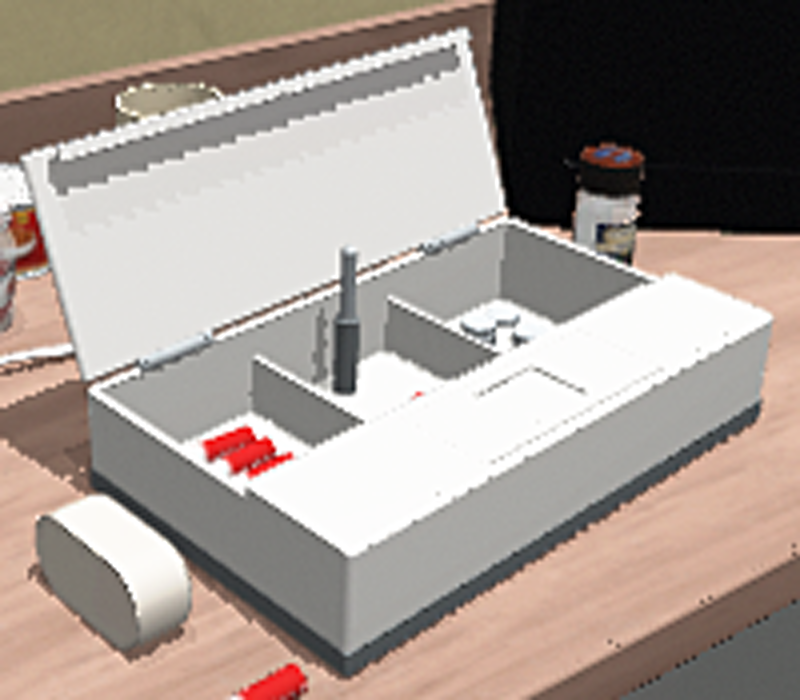

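View pics/d_c8.png

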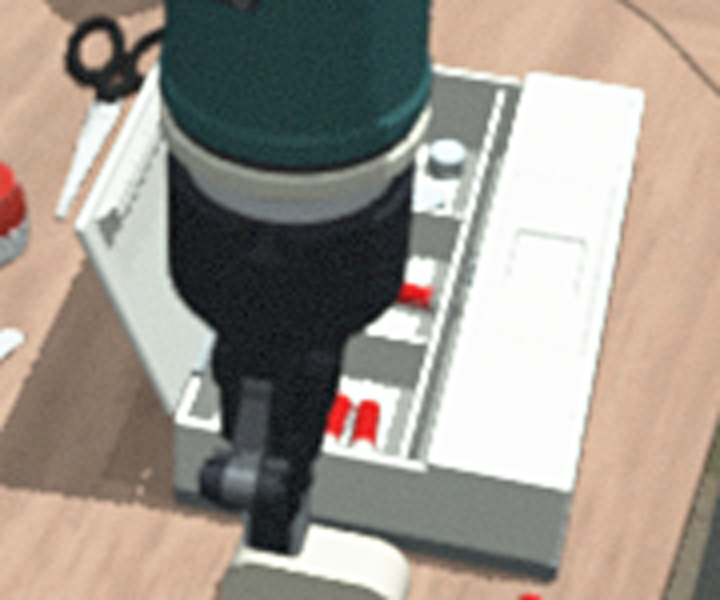

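```bash
python3 - <<'E'
from h import *
p,g=tri((256.25,174.25),(275,187)); q,g2=tri((336.75,273.75),(398,252.5)); print(p,g,q,g2)
h=np.array([.4125,-.102])+.198*np.array([.991,.133]); d=(p[:2]-h)@[.991,.133]; print(d,np.pi/2+np.arctan2(d,p[2]-.066))
E
```

```text
[0.63465539 0.09303072 0.18110106] 0.0006507640892349869 [0.38998324 0.06617717 0.07445617] 0.0009884353222845527
0.048140620564138016 1.966932870473819
```

The lid measures about 1.97 rad, so it is at its stop. The box corner is within about 3 mm of before. Handing in.

```bash
python3 -c "
from bench import manip
print(manip.close_job())"
```

```text
the job is handed in; nothing more can be done
None
```

The box is open: I pressed the catch, the lid sprang up, and I pushed it back until it stood open by itself. I then withdrew the arm and handed the job in at about 12 s.

I didn't have to feel along the deck. The cameras showed the outline of the pad, about 5 mm left of the middle, so I pressed there with shut fingers. It gave way at about 4 N, and the lid was up once the fingertips were about 8 mm below the deck.

**Last checks:**
- **Lid:** it measures about 1.97 rad, which is at its stop (1.95) within measuring error.
- **Pad:** it looked back up in the pictures after I withdrew. I did not measure its height.
- **Box:** its front-left corner is within about 3 mm of where it was, so it was not shoved.
- **Other things:** the sensor, cell, teaspoon and spice jar look unmoved. The egg timer also looks unmoved in the side view, but the open lid hides it in the scene view. I judged these by eye and measured none of them.
- **Arm:** it is clear of everything, and the force reading was under 1 N.

No check failed. The only disagreement was about 3 mm between the wrist and fixed cameras on the pad's centre, which was within the room the opening allowed.

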